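# Bring the hub's grease nipple round to the nozzle

### The job

The bearing hub on the greasing stand has to be lined up for greasing: push on the turntable's arms with a finger to turn it until the hub's grease nipple points straight at where the nozzle will be, and only then push the swing arm fully in against its stop so that the nozzle faces the nipple. Do not touch or lift the hub itself, let it stay centred on the turntable, and leave the loose things on the bench where they are.

Things in the scene. Friction and masses are not known exactly. Their poses are not given: they have to be found in the camera images.
- station: greasing stand, bolted down: grey base plate 190 x 190 mm, 12 mm thick, with a round turntable on top and, at one corner, a post with the swing arm. Origin: on the bench surface, on the turntable's axis; z up. The swing arm's post stands 130 mm along +x and 105 mm along +y. With the swing arm fully in, its nozzle lies on this frame's +y side and points along -y at the turntable's axis, so the hub's grease nipple must point along +y.
- turntable (a joint): angle (rad) of the turntable with its four push arms; grows counter-clockwise from above. Turns freely both ways without end stops, with slight friction (about 0.12 N m), and stays where it is left. The disc is 112 mm across, its top 42 mm above the bench.
- spoke0_end (a point): outer end of one of the four identical push arms of the turntable (90 degrees apart, level steel bars 14 mm wide, from 27 to 41 mm above the bench, reaching 124 mm from the turntable's axis); this point is at mid-height of the bar, 34 mm above the bench
- spoke1_end (a point): outer end of one of the four identical push arms of the turntable (90 degrees apart, level steel bars 14 mm wide, from 27 to 41 mm above the bench, reaching 124 mm from the turntable's axis); this point is at mid-height of the bar, 34 mm above the bench
- spoke2_end (a point): outer end of one of the four identical push arms of the turntable (90 degrees apart, level steel bars 14 mm wide, from 27 to 41 mm above the bench, reaching 124 mm from the turntable's axis); this point is at mid-height of the bar, 34 mm above the bench
- spoke3_end (a point): outer end of one of the four identical push arms of the turntable (90 degrees apart, level steel bars 14 mm wide, from 27 to 41 mm above the bench, reaching 124 mm from the turntable's axis); this point is at mid-height of the bar, 34 mm above the bench
- hub_center (a point): centre of the loose steel bearing hub (0.6 to 1.3 kg) standing in the middle of the turntable, held only by friction and turning with it: flange 100 mm across and 10 mm thick at the bottom, barrel 72 mm across, top 87 mm above the bench, with a grease nipple sticking out of one side. The point is on the hub's axis, 64 mm above the bench
- nipple_tip (a point): tip of the hub's grease nipple (a 20 mm boss, then a 9 mm brass nipple) that sticks out level from the hub's side: 68 mm from the hub's axis, 66 mm above the bench
- hub: the same hub; origin at the centre of its underside, x towards the nipple
- swing_arm (a joint): angle (rad) of the swing arm about its upright post: 0 = fully in against its end stop, nozzle facing the turntable's axis; grows as it swings out, away from the turntable (clockwise from above), to 1.15. Slight friction (about 0.1 N m), stays where it is left.
- swing_pivot (a point): point on the swing arm's post axis, 65 mm above the bench; the post's cap is 36 mm across and ends 80 mm above the bench
- swing_head (a point): centre of the round head (26 mm across, from 53 to 81 mm above the bench) at the free end of the swing arm, 130 mm from the post's axis. The arm is a level aluminium bar 14 mm wide, from 58 to 72 mm above the bench; a short brass nozzle sticks 25 mm out of the head towards the turntable. With the arm fully in, the head is 105 mm from the turntable's axis and the nozzle's tip stays 12 mm short of the nipple
- grease_tin: bystander: plain metal tin, 68 mm across, 72 mm tall, loose; origin at the centre of its underside
- socket: bystander: steel socket, 26 mm across, 38 mm tall, standing loose; origin at the centre of its underside
- spanner: bystander: steel spanner 170 mm long lying loose on the bench, about 12 mm high; origin near its middle, x along its length
- bolt: bystander: steel bolt standing loose on its head, 20 mm across, 48 mm tall; origin at the centre of its underside
- nut_dish: bystander: shallow metal dish, 90 mm across, 30 mm tall, loose; origin at the centre of its underside
- bearing_race: bystander: steel ring 62 mm across, 17 mm tall, lying loose; origin at the centre of its underside
- driver: bystander: screwdriver 200 mm long lying loose, about 30 mm high; origin near its middle, x along its length
Not all that is in view belongs to the job. What is meant by the hub is not blue or green, and is the smaller of those in its own colour.

How it is judged:
On the way, in this order (a step that is already met when the one before it is completed fails the run):
1. the nipple points at the nozzle's place while the swing arm is still out (x of nipple_tip in the frame of station between -0.01 and 0.01 m and y of nipple_tip in the frame of station above 0.05 m and value of joint swing_arm above 0.3 rad), for 0.2 s.
2. the swing arm is fully in (value of joint swing_arm below 0.06 rad), for 0.2 s.
At the end, for the whole second after the job is handed in: The nipple's tip lies within 10 mm sideways of the nozzle's line (about 8 degrees), on the nozzle's side; the swing arm is within 0.06 rad of its inner stop; the hub stands flat and still on the turntable, its axis within 12 mm of the turntable's (x of nipple_tip in the frame of station between -0.01 and 0.01 m and y of nipple_tip in the frame of station above 0.05 m and value of joint swing_arm below 0.06 rad and horizontal distance between hub_center and station below 0.012 m and angle between hub's own z axis and vertical below 0.05 rad and height (world z) of hub between 0.038 and 0.047 m and linear speed of hub below 0.02 m/s and angular speed of hub below 0.05 rad/s); the robot touches nothing.
It fails at once if the robot touches the hub (contact force between any of the fingers, the arm and hub above 0.5 N).
It fails at once if the hub is lifted off the turntable (height (world z) of hub above 0.052 m).
It fails at once if the hub is pushed off the middle of the turntable (horizontal distance between hub_center and station above 0.02 m).
It fails at once if a loose bystander is moved by more than 20 mm (distance of any of grease_tin, socket, spanner, bolt, nut_dish, bearing_race, driver from where it was at the start of the episode above 0.02 m).
It also fails if it takes over 64 s, if anything falls off the work surface, if the arm or the gripper's body presses on something with over 40 N, if the wrist force passes 120 N, or if a joint passes its speed limit or range.

### The arm

A 6-joint arm with a two-finger parallel gripper is mounted at the origin on the work surface. World frame = base frame: x ahead of the robot, y to its left, z up, the work surface at z = 0. Lengths are in m, angles in rad, forces in N, time in s.
With the tool pointing down it reaches from about 0.425 to 0.95 m from the base axis. Payload 3.5 kg.
Tool frame: the origin (TCP) lies at the very end of the fingers, on their centre line; the grasp point (between the pads) lies 19 mm behind it (ctrl.grip_point_offset is the distance from the TCP to the grasp point, in m); z points along the fingers, y is the line along which they close (so a half turn about z gives the same grasp; the last joint's range is limited). The gripper opens to 85 mm and grips with 20 to 120 N. Pads are 22 mm wide; open, the fingers measure 114 mm over their backs; the gripper's body (76 mm by 85 mm) begins 54 mm behind the grasp point. The pads swing forward as they close: fully open they stand 13 mm farther back than shut.
Start: joints at [0.989, 0.286, 1.577, -0, 1.279, -0.15], TCP at [0.282, 0.613, 0.231] pointing down, gripper open.
Joint ranges: [-2.77, 2.77], [-0.9, 2.22], [0.21, 2.48], [-1.53, 4.67], [0.24, 2.81], [-2.84, 2.84]. Speed limits (rad/s): [2.79, 2.79, 3.14, 3.14, 3.14, 3.14].

### API

Orientations are given as a unit quaternion [x, y, z, w].
In Python, from plant import ctrl gives the robot as it stands. The module is installed in compiled form; this text tells all that it offers.
- The arm moves only by the shell command python3 -m pendant 'ROWS' [OPENING] [FORCE]. ROWS is JSON, a list of rows, each an object of numbers: "dx", "dy", "dz": the shift along the tool's x, y, z in cm; "twist": the turn about the tool's z in degrees. A call has 1 to 10 rows; each row is the pose to reach, as a shift and turn from the pose commanded when the call began, along the tool's axes at that moment; what a row does not reach only later rows make up. A row lasts 1/8 s, in which the tool goes at most 62.5 mm and 10.7 degrees, less where a joint would pass 70% of its speed; a pose out of reach is approached as far as the arm can. A call with a gripper value outside its range is refused whole. OPENING is the opening in per cent of the stroke, from 0 (shut) to 100 (fully open), set as the call begins (- or left out, the last holds). The fingers move at their own pace and stop on an object; FORCE is the grip in N (left out, the last holds). Time passes only in rows, so rows that repeat a pose let the fingers close. It gives the time, the measured TCP pose, the force, the opening and the grip force at its end, in the units of the state.
- ctrl.get_state(): the state, without advancing time (a new reading comes with each control period).
- ctrl.read_camera(name): name is "side" or "top" or "wrist"; returns a dict with "img" (384x512x3 uint8, red, green, blue), "depth" (384x512 float32, m along the optical axis (not along the pixel's ray), 0 where there is no reading), "camera_matrix" (3x3 intrinsics, pixels), "xyz" and "rotation" of the camera in the world; the wrist camera has in their place "tool_from_camera" (4x4, takes a point from camera to tool coordinates, whose origin is the TCP and whose axes are the flange's). Camera axes: x right, y up, looking along -z (the intrinsics and any distortion apply to the point x, -y, -z); pixel columns grow to the right and rows downward; lengths in m; the calibration is good to about 2 mm. A picture is of the moment at which its call begins: read the wrist's pose just before it.
- ctrl.sign_off(): hands the job in; it is judged then, once.
The state is a dict: "time": time; "qpos": joint angles; "dq": joint speeds; "joint_efforts": joint torques, N m; "eef_pos": TCP position; "tcp_rot": TCP orientation; "contact_force": force on the tool from outside, world axes, zero at the start; "wrist_torque": the same for the moment, N m; "opening": opening from 0.0 (shut) to 1.0 (fully open); "finger_force": force on a finger pad.
Only numpy, scipy, OpenCV 4.12 (cv2) and the standard library are available. Lean on these libraries where they do the work, as an engineer would, in place of code of your own. Each camera call takes 0.05 s, during which the arm holds its last target. There are 200 camera calls.

## Working session

There is one attempt and no reset: what is moved stays moved. The work goes in short steps, Python scripts to look and compute and a shell command to move; the robot and the scene stay as the last step left them, time stands still between calls to the robot, and variables do not carry over. Pictures are saved under pics/ and viewed, at most 10 in all, crops included, and the job is handed in when it is done.

```bash
mkdir -p pics; cat > h.py <<'E'
import numpy as np, cv2
from plant import ctrl
def cam(n):
    c=ctrl.read_camera(n); return c
def pts(c):
    K=np.array(c["camera_matrix"]); d=c["depth"]; v,u=np.mgrid[:d.shape[0],:d.shape[1]]
    p=np.stack([(u-K[0,2])/K[0,0]*d,-(v-K[1,2])/K[1,1]*d,-d],-1)
    return p@np.array(c["rotation"]).T+np.array(c["xyz"])
def save(n,img,s=1.5): cv2.imwrite("pics/"+n,cv2.resize(img[...,::-1],None,fx=s,fy=s))
E
python3 - <<'E'
from h import *
s=ctrl.get_state();print(s)
for n in("top","side"):
    c=cam(n);save(n+"1.png",c["img"]);np.savez(n+".npz",img=c["img"],p=pts(c));print(n,c["xyz"],c["rotation"],c["camera_matrix"],[k for k in c])
E
```

```text
{'time': 0.0, 'qpos': array([ 9.89042562e-01,  2.87214097e-01,  1.57818308e+00, -1.63995331e-05,
        1.27858887e+00, -1.49992772e-01]), 'dq': array([-0.00131887, -0.0001785 ,  0.00171006,  0.00121442, -0.00049432,
        0.00081817]), 'joint_efforts': array([-1.15980779e-04, -4.05969644e+01, -2.92630613e+01, -1.65320612e-04,
        5.71869925e-03, -5.66569810e-06]), 'eef_pos': array([0.2820745 , 0.61251228, 0.22991159]), 'tcp_rot': array([ 2.14205100e-01,  9.76787972e-01, -1.12029359e-03, -4.20804728e-04]), 'contact_force': array([ 0.76958828, -0.72062137,  0.55550818]), 'wrist_torque': array([ 0.00041341, -0.00301123,  0.03165471]), 'finger_force': 0.0, 'opening': 0.9953781214137694}Traceback (most recent call last):
  File "<stdin>", line 4, in <module>
  File "h.py", line 8, in pts
    return p@np.array(c["rotation"]).T+np.array(c["xyz"])
           ~^~~~~~~~~~~~~~~~~~~~~~~~~~
ValueError: matmul: Input operand 1 has a mismatch in its core dimension 0, with gufunc signature (n?,k),(k,m?)->(n?,m?) (size 4 is different from 3)
```

Rotation is a quaternion.

```bash
sed -i 's/np.array(c\["rotation"\]).T/R.from_quat(c["rotation"]).as_matrix().T/; 1a from scipy.spatial.transform import Rotation as R' h.py
python3 - <<'E'
from h import *
for n in("top","side"):
    c=cam(n);save(n+"1.png",c["img"]);np.savez(n+".npz",img=c["img"],p=pts(c));print(n,c["xyz"],c["rotation"],c["camera_matrix"],[k for k in c])
E
```

```text
top [0.31498233 0.03307739 1.11257033] [-0.08101354  0.08527623  0.73126862 -0.67187124] [[371.74335461   0.         252.43621609]
 [  0.         371.74335461 196.91761435]
 [  0.           0.           1.        ]] ['img', 'depth', 'camera_matrix', 'xyz', 'rotation']
side [ 0.38406729 -1.08467979  0.84582729] [ 0.4653899  -0.03918354 -0.05458349  0.88255172] [[457.29475938   0.         256.84349267]
 [  0.         457.29475938 192.56300473]
 [  0.           0.           1.        ]] ['img', 'depth', 'camera_matrix', 'xyz', 'rotation']
```

View pics/top1.png

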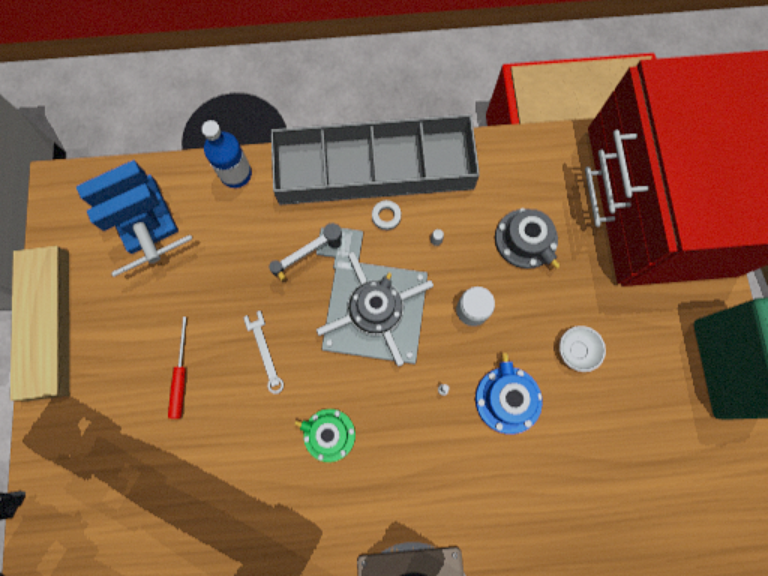

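View pics/side1.png

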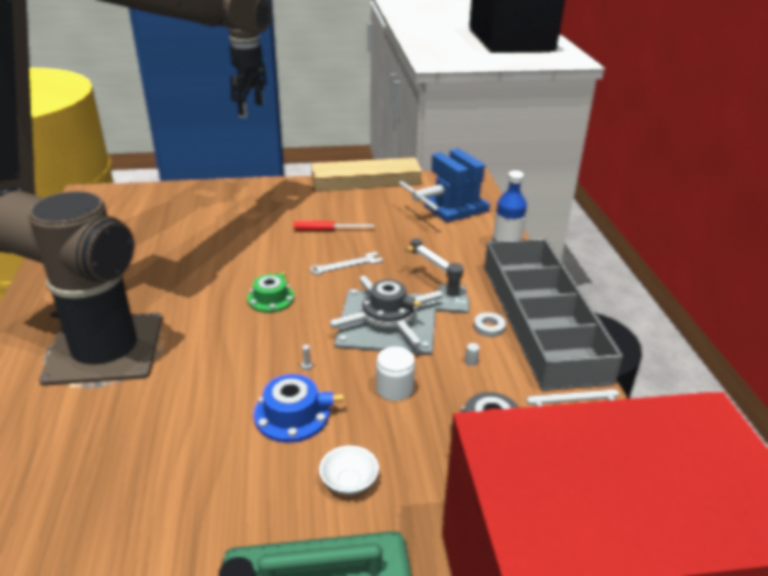

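Hub candidates (top picture): dark grey on the turntable (376,303), larger dark grey (528,237), blue (513,398), green (328,434). By description it is the smaller dark one at (376,303). Its nipple is at about (388,281). The swing arm's post is at (332,236) and its head at (278,270), so the arm is out.

```bash
python3 - <<'E'
from h import *
z=np.load("top.npz");img=z["img"];p=z["p"]
# crop original px x 165..300, y 140..255
save("crop.png",img[140:255,165:305],5.5)
X=p[140:255,165:305].reshape(-1,3);C=img[140:255,165:305].reshape(-1,3).astype(int)
def m(lo,hi,near=None,r=1):
    s=(X[:,2]>lo)&(X[:,2]<hi)
    if near is not None: s&=np.hypot(*(X[:,:2]-near).T)<r
    return X[s],C[s]
print("bench",np.median(p[300:330,60:90,2]))
for (u,v) in [(250,202),(221,157),(185,180),(259,187),(287,190),(213,221),(267,241),(235,170),(195,173)]: print(u,v,p[v,u].round(3))
E
```

```text
bench 0.0002132005857409247
250 202 [0.546 0.024 0.088]
221 157 [0.691 0.098 0.078]
185 180 [0.629 0.206 0.08 ]
259 187 [ 0.591 -0.005  0.075]
287 190 [ 0.585 -0.089  0.039]
213 221 [0.51  0.136 0.041]
267 241 [ 0.438 -0.015  0.04 ]
235 170 [0.66  0.061 0.039]
195 173 [0.65  0.178 0.072]
```

View pics/crop.png

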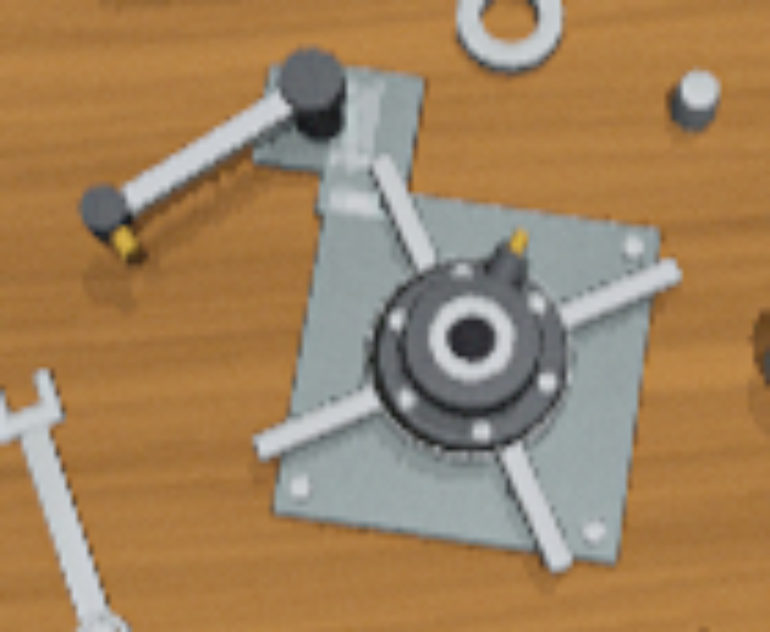

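The crop confirms it. Pixels in the crop: dark hub at (471,338), nipple tip at (519,237), spoke ends at (382,162), (676,272), (558,565) and (262,447), post cap at (313,78), swing head at (105,208).

```bash
cat >> h.py <<'E'
def ray(c,u,v,z):
    K=np.array(c["camera_matrix"]);d=R.from_quat(c["rotation"]).apply([(u-K[0,2])/K[0,0],-(v-K[1,2])/K[1,1],-1]);o=np.array(c["xyz"])
    return (o+d*(z-o[2])/d[2])[:2]
E
python3 - <<'E'
from h import *
c=cam("top")
f=lambda a,b,z:ray(c,a/5.5+165-.4,b/5.5+140-.4,z)
S=[f(*q,.041) for q in[(382,162),(676,272),(558,565),(262,447)]]
ctr=np.mean(S,0);print("ctr",ctr)
for s in S:print("spoke",s,np.hypot(*(s-ctr)),np.degrees(np.arctan2(*(s-ctr)[::-1])))
P=f(313,78,.08);d=P-ctr;print("post",P,np.hypot(*d),"yaw",np.degrees(np.arctan2(d[1],d[0])-np.arctan2(105,130)))
for n,q in dict(pl1=(325,190),pl2=(658,232),pl3=(617,563),pl4=(275,512)).items():
    r=f(*q,.012)-ctr;print(n,f(*q,.012),np.hypot(*r),np.degrees(np.arctan2(r[1],r[0])))
H=f(105,208,.081);d=H-P;print("head",H,np.hypot(*d),np.degrees(np.arctan2(d[1],d[0])))
h=f(471,338,.087);N=f(519,237,.069);d=N-h;print("hub",h,"nip",N,np.hypot(*d),np.degrees(np.arctan2(d[1],d[0])))
E
```

```text
ctr [0.54859538 0.02489508]
spoke [0.66278423 0.0636317 ] 0.12058034257863572 18.738630726190767
spoke [ 0.58696943 -0.09051488] 0.12162247366247436 -71.60792557777853
spoke [ 0.43450415 -0.01217038] 0.11996106112239821 -162.00228632538477
spoke [0.51012371 0.13863386] 0.12006906969548681 108.68789416280427
post [0.70017201 0.09586084] 0.167366707565046 yaw -13.839300237427501
pl1 [0.65849031 0.09758091] 0.13175783480129663 33.48113139786666
pl2 [ 0.61816919 -0.08628962] 0.13115849666723148 -57.963729337720665
pl3 [ 0.43612808 -0.04510725] 0.13247346514052413 -148.10088106175405
pl4 [0.47922363 0.13657368] 0.13147071795000903 121.84743957147164
head [0.63695829 0.20950621] 0.1300432470141073 119.0844160168671
hub [0.54935098 0.02356542] nip [ 0.60599843 -0.00647646] 0.06412058495777202 -27.938380100822126
```

```bash
cat >> h.py <<'E'
CT=np.array([.5486,.0249]); YAW=-13.1
def pol(r,a): a=np.radians(a); return CT+r*np.array([np.cos(a),np.sin(a)])
def rows(W):
    "world xyz waypoints -> tool cm rows from now"
    s=ctrl.get_state();Q=R.from_quat(s["tcp_rot"])
    for w in W: print((Q.inv().apply(np.array(w)-s["eef_pos"])*100).round(1).tolist(), end=' ')
    print()
E
python3 - <<'E'
from h import *
c=cam("top")
for n,u,v,z in[("tin",476,303,.072),("bolt",443,389,.048),("socket",438,233,.038),("race",386,214,.017),("spannertip",262,315,.01),("spend",276,386,.01),("dish",582,348,.03)]:
    w=ray(c,u/1.5,v/1.5,z);d=w-CT;print(n,w.round(3),np.hypot(*d).round(3),np.degrees(np.arctan2(d[1],d[0])).round())
rows([[*pol(.108,82),.2],[*pol(.108,82),.12],[*pol(.108,82),.026]])
E
```

```text
tin [ 0.534 -0.168] 0.194 -94.0
bolt [ 0.379 -0.09 ] 0.205 -146.0
socket [ 0.692 -0.116] 0.201 -44.0
race [ 0.751 -0.015] 0.206 -11.0
spannertip [0.559 0.253] 0.228 87.0
spend [0.414 0.231] 0.246 123.0
dish [ 0.436 -0.371] 0.411 -106.0
[-45.7, -31.9, 3.1] [-45.7, -31.9, 11.1] [-45.7, -31.9, 20.5]
```

```bash
python3 -m pendant '[{"dx":-8,"dy":-5.5},{"dx":-16,"dy":-11},{"dx":-24,"dy":-16.5},{"dx":-32,"dy":-22},{"dx":-40,"dy":-28},{"dx":-45.7,"dy":-31.9,"dz":3},{"dx":-45.7,"dy":-31.9,"dz":3},{"dx":-45.7,"dy":-31.9,"dz":8},{"dx":-45.7,"dy":-31.9,"dz":11},{"dx":-45.7,"dy":-31.9,"dz":11}]' 0
python3 - <<'E'
from h import *
print(ctrl.get_state()["opening"],ctrl.get_state()["qpos"])
rows([[*pol(.108,82),.12]]);rows([[*pol(.108,82),.027]])
E
```

```text
1.004267655272805 [ 9.88973913e-01  2.86778526e-01  1.57741701e+00  1.64252882e-05
  1.27859671e+00 -1.50022317e-01]
[-45.7, -31.9, 11.1] 
[-45.7, -31.9, 20.4] $[0]: bad value
```

```bash
python3 -m pendant '[{"dx":-8,"dy":-5.5,"dz":0,"twist":0},{"dx":-16,"dy":-11,"dz":0,"twist":0},{"dx":-24,"dy":-16.5,"dz":0,"twist":0},{"dx":-32,"dy":-22,"dz":0,"twist":0},{"dx":-40,"dy":-28,"dz":0,"twist":0},{"dx":-45.7,"dy":-31.9,"dz":3,"twist":0},{"dx":-45.7,"dy":-31.9,"dz":3,"twist":0},{"dx":-45.7,"dy":-31.9,"dz":8,"twist":0},{"dx":-45.7,"dy":-31.9,"dz":11,"twist":0},{"dx":-45.7,"dy":-31.9,"dz":11,"twist":0}]' 0
python3 - <<'E'
from h import *
print(ctrl.get_state()["opening"],ctrl.get_state()["qpos"])
rows([[*pol(.108,82),.12]]);rows([[*pol(.108,82),.027]])
E
```

```text
time: 1.5
eef_pos: [0.5635, 0.1297, 0.1185]
tcp_rot: [0.216, 0.976, -0.001, -0.002]
contact_force: [-0.1, -0.3, -0.0]
opening: 0.001
finger_force: 0.0
0.0005248267470291014 [ 5.08506672e-02  1.96611726e-01  1.90363177e+00 -2.53722460e-04
  1.04505044e+00 -1.08538933e+00]
[0.1, 0.2, -0.1] 
[0.0, 0.2, 9.2]
```

```bash
python3 - <<'E'
from h import *
rows([[*pol(.108,82),.027]])
rows([[*pol(.108,a),.027] for a in range(88,191,6)])
E
python3 -m pendant '[{"dx":0,"dy":0.2,"dz":4,"twist":0},{"dx":0,"dy":0.2,"dz":8,"twist":0},{"dx":0,"dy":0.2,"dz":9.1,"twist":0},{"dx":0,"dy":0.2,"dz":9.1,"twist":0}]'
python3 - <<'E'
from h import *
rows([[*pol(.108,a),.027] for a in range(88,191,6)])
E
```

```text
[0.0, 0.2, 9.2] 
[1.1, -0.2, 9.2] [2.1, -0.7, 9.2] [3.1, -1.3, 9.2] [4.0, -1.9, 9.2] [4.8, -2.7, 9.2] [5.5, -3.6, 9.2] [6.2, -4.5, 9.2] [6.7, -5.5, 9.2] [7.1, -6.6, 9.2] [7.4, -7.7, 9.2] [7.6, -8.8, 9.2] [7.7, -9.9, 9.2] [7.7, -11.0, 9.2] [7.5, -12.2, 9.2] [7.2, -13.2, 9.2] [6.9, -14.3, 9.2] [6.4, -15.3, 9.2] [5.8, -16.3, 9.2] 
time: 2.0
eef_pos: [0.5647, 0.1339, 0.0302]
tcp_rot: [0.214, 0.977, -0.0, -0.0]
contact_force: [0.8, -1.5, 0.6]
opening: 0.001
finger_force: 0.0
[1.1, -0.6, 0.3] [2.1, -1.1, 0.3] [3.1, -1.7, 0.3] [3.9, -2.4, 0.3] [4.8, -3.2, 0.3] [5.5, -4.0, 0.3] [6.1, -5.0, 0.3] [6.7, -6.0, 0.3] [7.1, -7.0, 0.3] [7.4, -8.1, 0.3] [7.6, -9.2, 0.3] [7.7, -10.3, 0.3] [7.7, -11.5, 0.3] [7.5, -12.6, 0.3] [7.2, -13.7, 0.3] [6.9, -14.7, 0.3] [6.4, -15.8, 0.3] [5.8, -16.7, 0.3]
```

```bash
python3 -m pendant '[{"dx":1.1,"dy":-0.5,"dz":0.2,"twist":0},{"dx":2.1,"dy":-1.0,"dz":0.2,"twist":0},{"dx":3.0,"dy":-1.6,"dz":0.2,"twist":0},{"dx":3.5,"dy":-2.0,"dz":0.2,"twist":0},{"dx":4.0,"dy":-2.4,"dz":0.2,"twist":0},{"dx":4.8,"dy":-3.1,"dz":0.2,"twist":0},{"dx":5.5,"dy":-3.9,"dz":0.2,"twist":0},{"dx":6.1,"dy":-4.9,"dz":0.2,"twist":0},{"dx":6.4,"dy":-5.4,"dz":0.2,"twist":0},{"dx":6.7,"dy":-5.9,"dz":0.2,"twist":0}]'
python3 - <<'E'
from h import *
c=cam("top");save("a.png",c["img"][140:255,165:305],4)
s=ctrl.get_state();d=s["eef_pos"][:2]-CT;print(np.hypot(*d),np.degrees(np.arctan2(d[1],d[0])))
rows([[*pol(.108,a),.027] for a in range(130,196,6)])
E
```

```text
time: 3.25
eef_pos: [0.479, 0.1081, 0.0283]
tcp_rot: [0.214, 0.977, 0.0, 0.0]
contact_force: [1.7, 0.4, -0.1]
opening: 0.001
finger_force: 0.5
0.10882211860525667 130.31472317771133
[-0.1, 0.0, 0.1] [0.3, -1.0, 0.1] [0.6, -2.1, 0.1] [0.8, -3.2, 0.1] [0.9, -4.4, 0.1] [0.9, -5.5, 0.1] [0.7, -6.6, 0.1] [0.5, -7.7, 0.1] [0.1, -8.8, 0.1] [-0.4, -9.8, 0.1] [-1.0, -10.7, 0.1]
```

View pics/a.png

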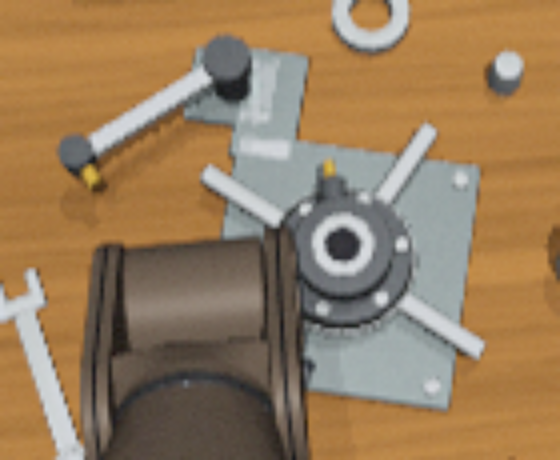

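The push works: the nipple has moved to (329,165) and the visible spoke ends are at (432,130), (480,350) and (207,172). I'll measure these angles.

```bash
python3 - <<'E'
from h import *
c=cam("top")
f=lambda a,b,z:ray(c,a/4+165-.4,b/4+140-.4,z)
for q in[(432,130,.041),(480,350,.041),(207,172,.041),(329,165,.069)]:
    d=f(*q)-CT;print(np.hypot(*d),np.degrees(np.arctan2(d[1],d[0])))
E
```

```text
0.12159739080377584 -38.85278688284899
0.12069905236590472 -128.1832219689459
0.12158742032193831 51.10242131484179
0.0660455682953985 2.9024328777100177
```

```bash
python3 -m pendant '[{"dx":0.3,"dy":-1.0,"dz":0,"twist":0},{"dx":0.6,"dy":-2.1,"dz":0,"twist":0},{"dx":0.8,"dy":-3.2,"dz":0,"twist":0},{"dx":0.9,"dy":-4.4,"dz":0,"twist":0},{"dx":0.9,"dy":-5.5,"dz":0,"twist":0},{"dx":0.7,"dy":-6.6,"dz":0,"twist":0},{"dx":0.5,"dy":-7.7,"dz":0,"twist":0},{"dx":0.1,"dy":-8.8,"dz":0,"twist":0},{"dx":-0.4,"dy":-9.8,"dz":0,"twist":0},{"dx":-0.7,"dy":-10.3,"dz":0,"twist":0}]'
python3 - <<'E'
from h import *
s=ctrl.get_state();d=s["eef_pos"][:2]-CT;print(np.hypot(*d),np.degrees(np.arctan2(d[1],d[0])))
c=cam("top");save("b.png",c["img"][140:255,165:305],5)
rows([[*pol(.108,a),.027] for a in (196,199,201,203.6)])
E
```

```text
time: 4.6
eef_pos: [0.4425, 0.0111, 0.0282]
tcp_rot: [0.215, 0.977, 0.0, -0.0]
contact_force: [0.8, 1.3, 0.5]
opening: -0.0
finger_force: 0.6
0.10702456816931408 -172.60105095464593
[-0.9, -1.3, 0.1] [-1.2, -1.7, 0.1] [-1.5, -2.0, 0.1] [-1.9, -2.4, 0.1]
```

View pics/b.png

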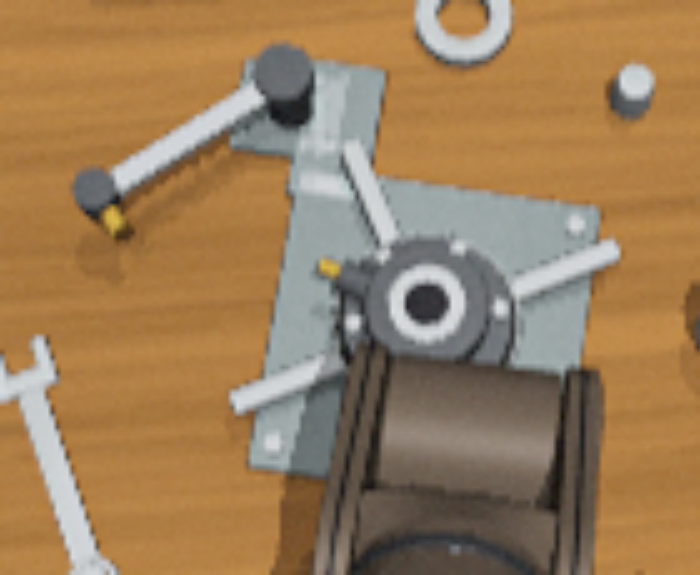

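Nipple at (327,268), spoke ends at (236,403), (350,148) and (614,252). About 16° remain.

```bash
python3 -m pendant '[{"dx":-0.4,"dy":-0.7,"dz":0,"twist":0},{"dx":-0.8,"dy":-1.2,"dz":0,"twist":0},{"dx":-1.1,"dy":-1.6,"dz":0,"twist":0},{"dx":-1.4,"dy":-2.0,"dz":0,"twist":0},{"dx":-1.6,"dy":-2.2,"dz":0,"twist":0},{"dx":-1.8,"dy":-2.4,"dz":0,"twist":0},{"dx":-1.8,"dy":-2.4,"dz":0,"twist":0}]'
python3 - <<'E'
from h import *
s=ctrl.get_state();d=s["eef_pos"][:2]-CT;print(np.hypot(*d),np.degrees(np.arctan2(d[1],d[0])))
c=cam("top");save("c.png",c["img"][140:255,165:305],5)
E
```

```text
time: 5.52
eef_pos: [0.4489, -0.0177, 0.0283]
tcp_rot: [0.214, 0.977, -0.0, 0.0]
contact_force: [-0.5, 0.3, -0.2]
opening: 0.001
finger_force: 0.1
0.10839488491707572 -156.8399336085381
```

View pics/c.png

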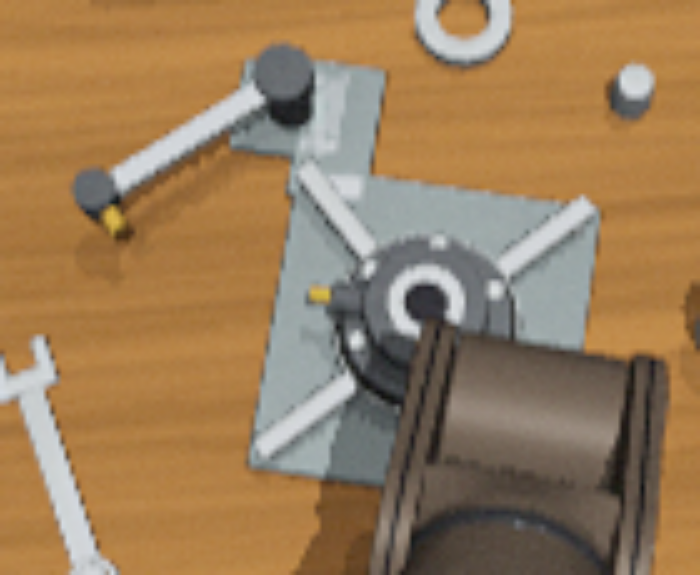

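Nipple tip at (312,295), hub bore at (426,303), spoke ends at (303,170), (593,205) and (264,450).

```bash
python3 - <<'E'
from h import *
c=cam("top")
f=lambda a,b,z:ray(c,a/5+165-.4,b/5+140-.4,z)
h=f(426,303,.087);print("hub",h)
for q in[(303,170,.041),(593,205,.041),(264,450,.041),(312,295,.067)]:
    d=f(*q)-CT;a=np.arctan2(d[1],d[0]);print(np.hypot(*d),np.degrees(a), "station xy",np.hypot(*d)*np.cos(a-np.radians(YAW)),np.hypot(*d)*np.sin(a-np.radians(YAW)))
rows([[.4489-.012,-.0177+.005+.02,.03],[.44,.0,.2]])
rows([[.44,.0,.2],[.55,.33,.2],[.62,.30,.2]])
E
```

```text
hub [0.55192919 0.02459134]
0.12181154387176832 32.99783841626975 station xy 0.0844676584972504 0.08776825672426006
0.124039761703589 -58.12488733196967 station xy 0.08767125041203351 -0.0877474463142584
0.11972492881883744 123.10016046303667 station xy -0.08641292401043296 0.08286655021564993
0.06732648152226481 74.24740097144543 station xy 0.0031158729360758835 0.06725434149565435
[2.1, 1.8, -0.2] [1.5, 1.2, -17.2] 
[1.5, 1.2, -17.2] [5.3, 35.8, -17.2] [-2.3, 36.0, -17.2]
```

Nipple is within 3 mm of the nozzle line (75° against 77°), so I retreat and go to the outer side of the swing arm.

```bash
python3 -m pendant '[{"dx":0.6,"dy":0.6,"dz":0,"twist":0},{"dx":1.2,"dy":1.0,"dz":0,"twist":0},{"dx":1.2,"dy":1.0,"dz":-6,"twist":0},{"dx":1.2,"dy":1.0,"dz":-12,"twist":0},{"dx":1.2,"dy":1.0,"dz":-17,"twist":0},{"dx":1.2,"dy":1.0,"dz":-17,"twist":0}]'
python3 - <<'E'
from h import *
P=np.array([.700,.0955]);q=lambda a:P+.1*np.array([np.cos(np.radians(a)),np.sin(np.radians(a))])
rows([[*q(92),.2],[*q(92),.05]])
E
```

```text
time: 6.38
eef_pos: [0.4448, -0.0035, 0.2035]
tcp_rot: [0.214, 0.977, -0.0, 0.005]
contact_force: [-0.3, -0.6, -1.0]
opening: 0.0
finger_force: 0.0
[-14.6, 28.6, 0.6] [-14.4, 28.6, 15.6]
```

```bash
python3 -m pendant '[{"dx":-2.5,"dy":5,"dz":0,"twist":0},{"dx":-5,"dy":10,"dz":0,"twist":0},{"dx":-7.5,"dy":15,"dz":0,"twist":0},{"dx":-10,"dy":20,"dz":0,"twist":0},{"dx":-12.5,"dy":25,"dz":0,"twist":0},{"dx":-14.5,"dy":28.6,"dz":0,"twist":0},{"dx":-14.5,"dy":28.6,"dz":0,"twist":0},{"dx":-14.5,"dy":28.6,"dz":5,"twist":0},{"dx":-14.5,"dy":28.6,"dz":10,"twist":0},{"dx":-14.5,"dy":28.6,"dz":10,"twist":0}]'
python3 - <<'E'
from h import *
P=np.array([.700,.0955]);q=lambda a:P+.1*np.array([np.cos(np.radians(a)),np.sin(np.radians(a))])
rows([[*q(92),.05]])
c=cam("top");save("d.png",c["img"][140:255,165:305],4)
E
```

```text
time: 7.62
eef_pos: [0.6879, 0.1946, 0.0909]
tcp_rot: [0.214, 0.977, -0.003, -0.007]
contact_force: [-0.5, 0.0, -1.3]
opening: 0.003
finger_force: 0.0
[-0.8, 0.5, 4.1]
```

View pics/d.png

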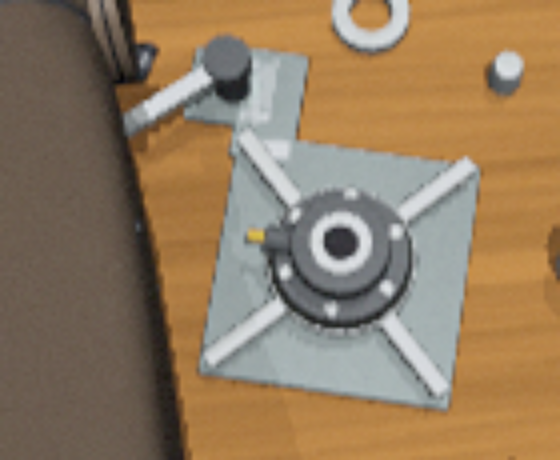

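All four spoke ends are visible at (243,133), (472,163), (443,392) and (208,360); nipple at (248,236), and the finger tip is beside the swing arm at (145,60).

```bash
python3 -m pendant '[{"dx":-0.6,"dy":0.3,"dz":2,"twist":0},{"dx":-0.6,"dy":0.3,"dz":4.0,"twist":0},{"dx":-0.6,"dy":0.3,"dz":4.0,"twist":0}]'
python3 - <<'E'
from h import *
c=cam("top")
f=lambda a,b,z:ray(c,a/4+165-.4,b/4+140-.4,z)
A=lambda d:np.degrees(np.arctan2(d[1],d[0]))
S=[f(*q,.041) for q in[(243,133),(472,163),(443,392),(208,360)]];C=np.mean(S,0)
print("ctr",C,[A(s-C).round(1) for s in S],"nip",A(f(248,236,.067)-C),"hub",f(342,242,.087))
L=[f(*q,.012) for q in[(480,170),(448,408),(200,372)]];print("yaw",A(L[0]-L[1]),A(L[2]-L[1])-90)
P=np.array([.700,.0955]);q=lambda a:P+.1*np.array([np.cos(np.radians(a)),np.sin(np.radians(a))])
rows([[*q(a),.05] for a in range(98,159,6)])
E
```

```text
time: 8.05
eef_pos: [0.6987, 0.1956, 0.0558]
tcp_rot: [0.214, 0.977, -0.001, -0.002]
contact_force: [-0.0, -0.3, -0.3]
opening: 0.002
finger_force: 0.0
ctr [0.5493349  0.02480989] [np.float64(32.4), np.float64(-57.6), np.float64(-147.9), np.float64(122.7)] nip 75.04372935164362 hub [0.55214664 0.02372096]
yaw -13.333574496138878 -13.1230894581673
[1.2, -0.7, 0.7] [2.0, -1.3, 0.7] [2.8, -2.0, 0.7] [3.5, -2.8, 0.7] [4.1, -3.6, 0.7] [4.6, -4.5, 0.7] [5.1, -5.5, 0.7] [5.4, -6.5, 0.7] [5.6, -7.5, 0.7] [5.7, -8.5, 0.7] [5.7, -9.6, 0.7]
```

```bash
python3 -m pendant '[{"dx":1.1,"dy":-0.7,"dz":0.1,"twist":0},{"dx":1.9,"dy":-1.3,"dz":0.1,"twist":0},{"dx":2.7,"dy":-2.0,"dz":0.1,"twist":0},{"dx":3.4,"dy":-2.8,"dz":0.1,"twist":0},{"dx":4.1,"dy":-3.6,"dz":0.1,"twist":0},{"dx":4.6,"dy":-4.5,"dz":0.1,"twist":0},{"dx":5.0,"dy":-5.3,"dz":0.1,"twist":0},{"dx":5.3,"dy":-6.1,"dz":0.1,"twist":0},{"dx":5.5,"dy":-6.9,"dz":0.1,"twist":0},{"dx":5.6,"dy":-7.6,"dz":0.1,"twist":0}]'
python3 -m pendant '[{"dx":0.1,"dy":-0.4,"dz":0,"twist":0},{"dx":0.1,"dy":-0.7,"dz":0,"twist":0},{"dx":0.1,"dy":-0.7,"dz":0,"twist":0}]'
python3 - <<'E'
from h import *
P=np.array([.700,.0955])
d=ctrl.get_state()["eef_pos"][:2]-P;print(np.hypot(*d),np.degrees(np.arctan2(d[1],d[0])))
q=lambda a:P+.1*np.array([np.cos(np.radians(a)),np.sin(np.radians(a))])
rows([[*q(a),.05] for a in (150,154,158)])
E
```

```text
time: 9.35
eef_pos: [0.6173, 0.1499, 0.0573]
tcp_rot: [0.214, 0.977, 0.0, -0.0]
contact_force: [0.8, 1.1, 0.7]
opening: 0.0
finger_force: 0.6
time: 9.72
eef_pos: [0.6134, 0.1442, 0.0572]
tcp_rot: [0.214, 0.977, -0.0, -0.001]
contact_force: [0.7, -0.4, 0.4]
opening: 0.005
finger_force: 0.0
0.09937531327602696 150.67712925426292
[0.1, 0.1, 0.7] [0.1, -0.6, 0.7] [0.1, -1.3, 0.7]
```

```bash
python3 -m pendant '[{"dx":0.1,"dy":-0.3,"dz":0.5,"twist":0},{"dx":0.1,"dy":-0.6,"dz":0.5,"twist":0},{"dx":0.1,"dy":-0.6,"dz":0.5,"twist":0}]'
python3 -m pendant '[{"dx":0,"dy":-0.2,"dz":0,"twist":0},{"dx":0,"dy":-0.4,"dz":0,"twist":0},{"dx":0,"dy":-0.4,"dz":0,"twist":0}]'
python3 - <<'E'
from h import *
s=ctrl.get_state();c=cam("top");save("e.png",c["img"][140:255,165:305],5)
E
```

```text
time: 10.1
eef_pos: [0.6101, 0.1399, 0.0518]
tcp_rot: [0.214, 0.977, 0.001, -0.0]
contact_force: [2.7, 3.1, -2.4]
opening: 0.005
finger_force: 1.9
time: 10.48
eef_pos: [0.61, 0.1395, 0.0519]
tcp_rot: [0.215, 0.977, 0.004, 0.002]
contact_force: [7.6, 13.6, -6.8]
opening: 0.006
finger_force: 7.2
```

View pics/e.png

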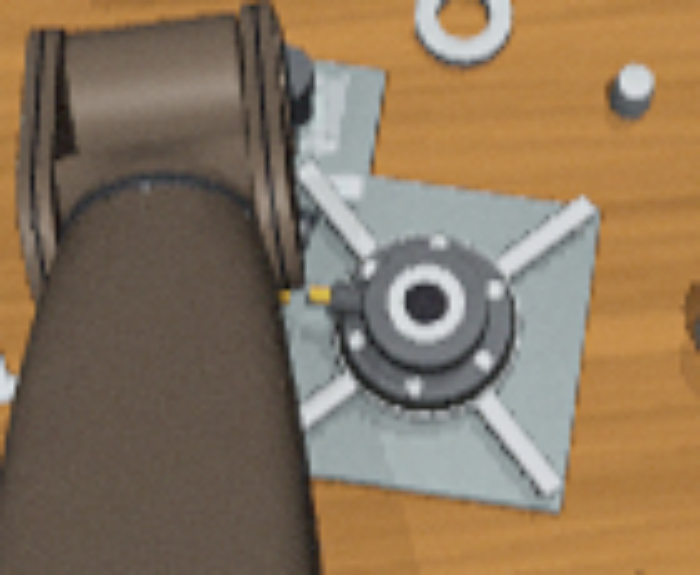

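The force rose to 16 N with no more motion, so the arm is on its stop. The nozzle at (285,296) faces the nipple at (320,293). I'll back off, lift, and check.

```bash
python3 -m pendant '[{"dx":0.2,"dy":1,"dz":0,"twist":0},{"dx":0.4,"dy":2.5,"dz":0,"twist":0},{"dx":0.4,"dy":2.5,"dz":0,"twist":0},{"dx":0.4,"dy":2.5,"dz":-6,"twist":0},{"dx":0.4,"dy":2.5,"dz":-12,"twist":0},{"dx":0.4,"dy":2.5,"dz":-16,"twist":0},{"dx":2.4,"dy":7.5,"dz":-16,"twist":0},{"dx":4.4,"dy":12.5,"dz":-16,"twist":0},{"dx":6,"dy":17,"dz":-16,"twist":0},{"dx":6,"dy":17,"dz":-16,"twist":0}]'
python3 - <<'E'
from h import *
c=cam("top");save("f.png",c["img"][140:255,165:305],5)
E
```

```text
time: 11.78
eef_pos: [0.6247, 0.3177, 0.212]
tcp_rot: [0.212, 0.977, -0.0, -0.0]
contact_force: [0.2, -0.6, 0.5]
opening: 0.001
finger_force: 0.0
```

View pics/f.png

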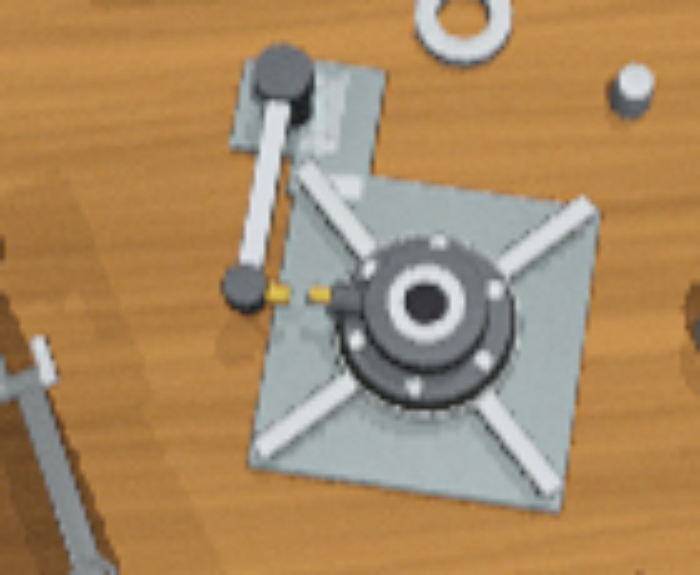

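The arm is in: head at (245,287), post at (283,73), and the nozzle at (280,292) faces the nipple at (315,294). I'll check the angle, then hand in.

```bash
python3 - <<'E'
from h import *
c=cam("top");f=lambda a,b,z:ray(c,a/5+165-.4,b/5+140-.4,z)
d=f(245,287,.081)-f(283,73,.08);a=np.degrees(np.arctan2(d[1],d[0]));print(a,"swing rad",np.radians(180+YAW-a))
if abs(np.radians(180+YAW-a))<.045: print(ctrl.sign_off())
E
```

```text
166.80388206203253 swing rad 0.0016775744877601483
the job is handed in; nothing more can be done
None
```

The job is handed in: the hub was turned until its nipple pointed at the nozzle's place (about 2° off, roughly 2–3 mm sideways), then the swing arm was pushed in to its stop (measured about 0.002 rad), and the robot is clear; the judging result was not shown.

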